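# Shut and latch the sprung store box

### The arm

A 6-joint arm with a two-finger parallel gripper is mounted at the origin on the work surface. World frame = base frame: x ahead of the robot, y to its left, z up, the work surface at z = 0. Lengths are in mm, angles in degrees, forces in N, time in s.
With the tool pointing down it reaches from about 350 to 850 mm from the base axis. Payload 8.1 kg.
Tool frame: the origin (TCP) lies midway between the tips of the shut fingers; the grasp point (between the pads) lies 19 mm behind it (r.grasp_offset is the distance from the TCP to the grasp point, in mm); z points along the fingers, x is the direction in which the jaws open and shut, and the axes are right-handed (so a half turn about z gives the same grasp; the last joint's range is limited). The gripper opens to 85 mm and grips with 20 to 120 N. Pads are 22 mm wide; open, the fingers measure 114 mm over their backs; the gripper's body (76 mm by 85 mm) begins 54 mm behind the grasp point. The pads swing forward as they close: fully open they stand 13 mm farther back than shut.
Start: joints at [70.508, 7.471, 85.268, -0, 87.261, -4.893], TCP at [151.209, 580.639, 231.292] pointing down, gripper open.
Joint ranges: [-169.43, 169.43], [-51.17, 129.36], [1.28, 143.12], [-76.62, 256.62], [0, 156.53], [-152.29, 152.29]. Speed limits (degrees/s): [136.94, 136.94, 159.86, 180, 180, 180].

### API

Orientations are given as [roll, pitch, yaw] about the fixed x, y, z axes, in that order (R = Rz(yaw) Ry(pitch) Rx(roll)).
In Python, from bench import r, optics, hand_in gives the robot as it stands.
- The arm moves only by the shell command python3 -m pendant 'ROWS' [FORCE]. ROWS is JSON, a list of rows, each a list of 5 numbers: the opening, from 0 (shut) to 1 (fully open), then the shift along the tool's x, y, z in mm, then the turn about the tool's z in degrees. A call has 1 to 10 rows; each row shifts and turns the commanded pose from where the row before left it, along the tool's axes as they then stand; what a row does not reach is not made up. A row lasts 1/10 s, in which the tool goes at most 50 mm and 8.59 degrees, less where a joint would pass 70% of its speed; a pose out of reach is approached as far as the arm can. A call with a gripper value outside its range is refused whole. The fingers move at their own pace and stop on an object; FORCE is the grip in N (left out, the last holds). Time passes only in rows, so rows that do not move let the fingers close. It gives the time, the measured TCP pose, the force and the opening at its end, in the units of the state.
- r.sense(): the state, without advancing time (a new reading comes with each control period).
- optics.snapshot(name): name is "scene" or "top" or "wrist"; returns (picture, depth): 420x560x3 uint8, blue, green, red; 420x560 float32, mm along the optical axis (not along the pixel's ray), 0 where there is no reading.
- optics.camera_params(name): a dict with "camera_matrix" (3x3 intrinsics, pixels), "k1" (the pictures are not rectified: a ray, as slopes to the right and down, at radius r is drawn at 1 + k1 r^2 times it, then the intrinsics apply), "eye" and "orientation" of the camera in the world. Camera axes: x right, y down, z forward; pixel columns grow to the right and rows downward; lengths in mm; the calibration is good to about 2 mm. A picture is of the moment at which its call begins: read the wrist's pose just before it. camera_params takes no time and is no camera call; for the wrist camera it gives the pose at the moment of the call.
- hand_in(): hands the job in, once; it reports no verdict.
Trained networks look in the newest picture that a camera, given by its name, has taken for a name from the list of things; names that differ only in an ending like _2 or _b are one class to them, and where a whole thing is asked for, a point or a joint stands for the part that bears it (a point fixed in the world has none). Each returns a list of dicts, best first, with "score" (0 to 1); they miss things now and then, are a little off and sometimes report something else, mostly with a low value. They report only what shows in the picture. A call takes as long as a camera call.
- optics.search_frame(camera, query): "at" ([x, y, z] in mm, in world coordinates, good to about 4 mm: the middle of the surface that is visible of it).
The state is a dict: "time": time; "joint_pos": joint angles; "qd": joint speeds; "joint_efforts": joint torques, N m; "tool_pos": TCP position; "tcp_rot": TCP orientation; "ft_force": force on the tool from outside, world axes, zero at the start; "wrist_torque": the same for the moment, N m; "finger_gap": finger opening in mm.
Only numpy, scipy, OpenCV 4.12 (cv2) and the standard library are available. Lean on these libraries where they do the work, as an engineer would, in place of code of your own. Each camera call takes 0.05 s, during which the arm holds its last target. There are 200 camera calls.

### The job

Put the silver away for the night: press the sprung sloping lid of the grey store box down gently until it lands firmly on its pads and, while it is held there, turn its latch a quarter turn clockwise to its stop, so that the tongue goes under the keeper and the lid stays shut by itself. Do not slam the lid or bear down hard on it, and leave the other things on the bench where they are.

Things in the scene. Friction and masses are not known exactly. Their poses are not given: they have to be found in the camera images.
- box: grey sheet-steel store box with a sloping lid, fixed to the bench: 165 deep (x), 240 wide (y), front wall 60 high, rear wall 175.5 high, so its rim slopes down towards its front at 35 degrees. Origin: centre of its underside; its front faces its own -x, z up.
- lid_hinge (a point): middle of the lid's hinge line, above the rear wall (box frame x +82.5, z +185.5). Turns with the lid: x runs in the lid's plane from its front edge to the hinge (the lid lies along -x), y along the hinge, z is the lid's outward normal. Lid: aluminium frame 240 wide, 201 long, 8 thick (underside at z 0, top at z +8), thin clear window from 22 to 145 from the hinge.
- lid (a joint): opening angle of the lid (rad); at 0 its normal leans 35 degrees from vertical to the box's front. A spring holds it open near 0.5 (about level) and lifts it when let go; pressing it down at the latch takes up to 6 to 11 N. Fully shut means landed firmly on two rubber pads under its front edge; their height differs from box to box, so shut is anywhere from -0.05 to +0.05: feel for it.
- latch_grip (a point): centre of the latch's steel wing, on its pivot axis (z = lid's outward normal), 172 from the hinge line, 42 above the lid's underside plane. Wing 44 long (this frame's y), 11 thick (x), 26 high (z), its lower edge 16 above the lid's top. Under it, 3 above the lid's top, a tongue 14 wide, 5 thick reaches 46 from the pivot towards -y.
- latch (a joint): angle of the latch (rad), growing clockwise as seen from outside the lid: 0 = wing and tongue lie across the lid, the tongue to the robot's right (unlatched); 1.57 = at its stop, the tongue pointing to the box's front, under the keeper. Stiff: it stays where it is left.
- catch_nominal (a point): nominal centre of the underside of the keeper's roof: a dark steel bracket at the middle of the front rim, 26 wide, roof 8 thick, open towards the box's right (-y) and the lid. Keeper and pads are set together up to 9 higher or lower than this. With the lid firmly on its pads the tongue passes 2 beneath the roof; if not, it strikes the bracket. Let go, the lid rises by that 2.
- dish: bystander: shallow white round dish of silver beads, 88 across, 15 high, origin under its centre
- bowl: bystander: dark steel bowl, 100 across, 35 high, origin under its centre
- brick: bystander: scorched soldering brick 90 x 150 x 50 high, origin under its centre
- block: bystander: steel bench block, a 50 cube, origin under its centre
- hammer: bystander: hammer lying on the bench, origin under its middle
- brush: bystander: brush lying on the bench, origin under its middle
- jar: bystander: small amber jar, 56 across, 70 high, origin under its centre

How it is judged:
By the outcome, as a careful person would: the job done as asked, in the order asked, and still so for the second after the job is handed in, with the robot touching nothing.
It also fails if it takes over 40 s, if anything falls off the work surface, if the arm or the gripper's body presses on something with over 40 N, if the wrist force passes 120 N, or if a joint passes its speed limit or range.

## Working session

There is one attempt and no reset: what is moved stays moved. The work goes in short steps, Python scripts to look and compute and a shell command to move; the robot and the scene stay as the last step left them, time stands still between calls to the robot, and variables do not carry over. Pictures are saved under pics/ and viewed, about 8 in all and at most 12, crops included, and the job is handed in when it is done.

```bash
ls; mkdir -p pics
python3 - <<'E'
from bench import r, optics
import cv2
for n in ("scene","top"):
    p,d=optics.snapshot(n); cv2.imwrite(f"pics/{n}1.png",p)
    for q in ("box","lid_hinge","lid","latch_grip","latch","catch_nominal"):
        try: print(n,q,[(([round(v) for v in x["at"]]),round(x["score"],2)) for x in optics.search_frame(n,q)[:2]])
        except Exception as e: print(n,q,e)
    c=optics.camera_params(n); print(c)
print(r.sense())
E
```

```text
pics
scene box [([658, -51, 174], 0.77), ([509, -224, 20], 0.43)]
scene lid_hinge [([613, -39, 178], 0.58)]
scene lid [([613, -42, 177], 0.62)]
scene latch_grip [([532, -33, 195], 0.56)]
scene latch [([535, -30, 193], 0.67)]
scene catch_nominal [([662, -50, 171], 0.83), ([616, -44, 176], 0.49)]
{'camera_matrix': array([[393.46169912,   0.        , 274.01416002],
       [  0.        , 393.46169912, 210.51291643],
       [  0.        ,   0.        ,   1.        ]]), 'k1': -0.0985858010799834, 'eye': array([1182.70073223,  -52.80282475, 1036.45244721]), 'orientation': array([-146.76248821,   -0.78112932,   86.33634422])}
top box []
top lid_hinge [([603, -44, 184], 0.59)]
top lid [([600, -41, 177], 0.9), ([607, -44, 179], 0.71)]
top latch_grip [([530, -39, 208], 0.45)]
top latch [([526, -39, 207], 0.66)]
top catch_nominal [([610, -46, 181], 0.87)]
{'camera_matrix': array([[459.54440901,   0.        , 287.8042042 ],
       [  0.        , 459.54440901, 216.82475373],
       [  0.        ,   0.        ,   1.        ]]), 'k1': -0.15779778890117674, 'eye': array([ 370.06024882,   -5.21392128, 1624.55583797]), 'orientation': array([-171.07634009,    0.60674423,  -90.69896763])}
{'time': 0.7, 'joint_pos': array([ 7.05090332e+01,  7.46978404e+00,  8.52653355e+01,  1.63572693e-03,
        8.72600316e+01, -4.89298033e+00]), 'qd': array([ 0.08047641,  0.10135037,  0.08045318, -0.03840405,  0.07694565,
       -0.06191977]), 'joint_efforts': array([ 6.57736673e-04, -5.69141114e+01, -5.00761199e+01, -6.51046253e-05,
        1.09220509e-03, -1.14209050e-05]), 'tool_pos': array([151.20023094, 580.67191857, 231.33029431]), 'tcp_rot': array([-1.79998786e+02, -4.97056063e-03,  7.54019354e+01]), 'ft_force': array([1.48069482, 1.17804561, 0.19367006]), 'wrist_torque': array([ 0.01596433, -0.01474574, -0.00824147]), 'finger_gap': 85.25434371551273}
```

View pics/top1.png

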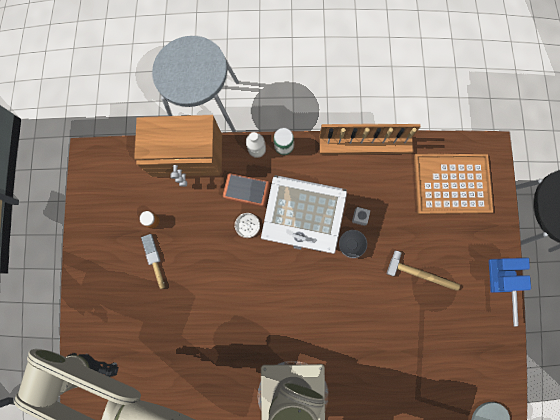

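View pics/scene1.png

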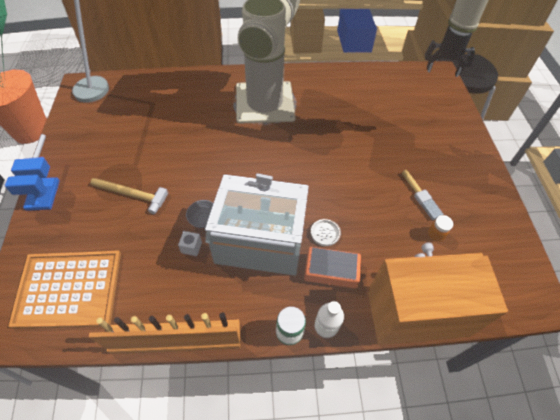

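The top view shows the lid with corners near (275,178), (347,192), (335,252) and (262,238), and the wing at about (300,237). The scene view shows it unlatched and standing open. Since the tool stays vertical, I'll grip the wing, press it down an arc and turn it. First I'll fit the lid.

```bash
cat > h.py <<'E'
import numpy as np, cv2
from bench import r, optics
from scipy.spatial.transform import Rotation as R
def cloud(n):
    p,d=optics.snapshot(n); c=optics.camera_params(n); K=c["camera_matrix"]
    v,u=np.mgrid[:420,:560]
    q=cv2.undistortPoints(np.stack([u,v],-1).reshape(-1,1,2).astype(float),K,np.array([c["k1"],0,0,0,0.])).reshape(420,560,2)
    X=np.dstack([q*d[...,None],d])
    W=X@R.from_euler('xyz',c["orientation"],degrees=True).as_matrix().T+c["eye"]
    W[d==0]=np.nan
    return p,W
def lidfit(W,lo=150,hi=195,c=(605,-43),rad=150):
    m=(W[...,2]>lo)&(W[...,2]<hi)&(np.hypot(W[...,0]-c[0],W[...,1]-c[1])<rad)
    P=W[m]
    for _ in range(6):
        a,*_=np.linalg.lstsq(np.c_[P[:,:2],np.ones(len(P))],P[:,2],rcond=None)
        e=W[m]@np.r_[-a[:2],1]-a[2]; P=W[m][abs(e)<max(2.5,8-2*_)]
    return a,P
E
python3 - <<'E'
from h import *
for n in("top","scene"):
    p,W=cloud(n); a,P=lidfit(W)
    (cx,cy),s,ang=cv2.minAreaRect(P[:,:2].astype(np.float32))
    b=cv2.boxPoints(((cx,cy),s,ang))
    print(n,len(P),a,cx,cy,s,ang,b.round(0).tolist())
    m=(W[...,2]>a[0]*W[...,0]+a[1]*W[...,1]+a[2]+20)&(abs(W[...,0]-535)<70)&(abs(W[...,1]+40)<70)
    Q=W[m]; print(len(Q),Q.mean(0),Q.min(0),Q.max(0), cv2.minAreaRect(Q[:,:2].astype(np.float32)))
E
```

```text
Traceback (most recent call last):
  File "h.py", line 17, in lidfit
    e=W[m]@np.r_[-a[:2],1]-a[2]; P=W[m][abs(e)<max(2.5,8-2*_)]
                                                       ~^~~~
TypeError: unsupported operand type(s) for -: 'int' and 'list'
```

```bash
sed -i 's/for _ in range(6)/for i in range(6)/; s/8-2\*_/8-2*i/' h.py
python3 - <<'E'
from h import *
for n in("top","scene"):
    p,W=cloud(n); a,P=lidfit(W)
    (cx,cy),s,ang=cv2.minAreaRect(P[:,:2].astype(np.float32))
    b=cv2.boxPoints(((cx,cy),s,ang))
    print(n,len(P),a,cx,cy,s,ang,b.round(0).tolist())
    m=(W[...,2]>a[0]*W[...,0]+a[1]*W[...,1]+a[2]+20)&(abs(W[...,0]-535)<70)&(abs(W[...,1]+40)<70)
    Q=W[m]; print(len(Q),Q.mean(0),Q.min(0),Q.max(0), cv2.minAreaRect(Q[:,:2].astype(np.float32)))
E
```

```text
top 2395 [ 1.26475205e-01 -2.66095662e-02  1.00685222e+02] 607.9347534179688 -42.4334716796875 (239.94015502929688, 206.45144653320312) 77.66368103027344 [[481.0, -138.0], [683.0, -182.0], [734.0, 53.0], [533.0, 97.0]]
54 [530.04940132 -25.12390512 210.20130643] [518.57240696 -45.43464598 189.44379797] [541.2012606   -5.20250072 218.23464723] ((531.234130859375, -25.65772247314453), (42.92947006225586, 13.829236030578613), 71.7754135131836)
scene 3908 [ 1.26328329e-01 -2.74840406e-02  9.89009580e+01] 608.9011840820312 -44.68013000488281 (238.73558044433594, 207.36691284179688) 77.36176300048828 [[482.0, -138.0], [684.0, -184.0], [736.0, 49.0], [534.0, 94.0]]
147 [534.8995899  -26.54863412 202.08641723] [519.38548245 -48.40328276 187.90498595] [544.86858845  -5.21304571 212.81111073] ((532.8268432617188, -26.612346649169922), (44.18281173706055, 19.265050888061523), 75.21337127685547)
```

```bash
python3 -m pendant '[[0.6,-25,25,-30,0],[0.6,-31,33,-30,0],[0.6,-31,33,-10,0],[0.6,-31,33,0,0],[0.6,-31,33,0,0],[0.6,-31,33,0,0],[0.6,-31,33,0,0],[0.6,-31,33,0,0],[0.6,-31,33,0,0],[0.6,-31,33,0,0]]' 40; python3 -m pendant '[[0.6,-31,33,0,0],[0.6,-31,33,0,0],[0.6,-31,33,0,0],[0.6,-31,33,0,0],[0.6,-31,33,0,0],[0.6,-28,30,0,0],[0.6,0,0,0,8.5],[0.6,0,0,0,8.5],[0.6,0,0,0,8.5],[0.6,0,0,0,8.5]]'; python3 -m pendant '[[0.6,0,0,0,8.5],[0.6,0,0,0,8.5],[0.6,0,0,0,8.5],[0.6,0,0,0,8.5],[0.6,0,0,0,8.5],[0.6,0,0,0,8.5],[0.6,0,0,0,2.9],[0.6,0,0,0,0]]'
```

```text
time: 1.85
tool_pos: [384.9, 206.7, 299.3]
tcp_rot: [179.9, -0.0, 75.4]
ft_force: [0.6, 0.8, 0.4]
finger_gap: 51.5
time: 2.85
tool_pos: [526.9, -18.1, 298.9]
tcp_rot: [-180.0, 0.0, 41.0]
ft_force: [0.4, -0.4, -0.2]
finger_gap: 51.6
time: 3.65
tool_pos: [526.9, -17.9, 299.0]
tcp_rot: [180.0, -0.0, -12.5]
ft_force: [0.2, 0.4, -0.7]
finger_gap: 50.9
```

Run:
```python
from h import *
p,W=cloud("wrist"); cv2.imwrite("pics/w1.png",p)
a,P=lidfit(W,130,200)
print(len(P),a, cv2.minAreaRect(P[:,:2].astype(np.float32)))
m=(W[...,2]>a[0]*W[...,0]+a[1]*W[...,1]+a[2]+36)&(W[...,2]<235)&(abs(W[...,0]-535)<70)&(abs(W[...,1]+40)<70)
Q=W[m]; print(len(Q),Q.min(0),Q.max(0), cv2.minAreaRect(Q[:,:2].astype(np.float32)))
print(optics.search_frame("wrist","latch_grip")[:2],optics.search_frame("wrist","catch_nominal")[:2])
print(r.sense()["time"])
```

```text
44882 [ 1.26134248e-01 -2.29301024e-02  1.00526305e+02] ((606.2411499023438, -42.98509216308594), (240.60890197753906, 204.28392028808594), 77.78423309326172)
766 [517.9398844  -47.5707424  204.47644832] [541.20945215  -4.29931612 213.15342986] ((529.6602172851562, -25.927749633789062), (43.81249237060547, 11.64914321899414), 71.48472595214844)
[{'at': [524.0, -32.9, 212.1], 'score': 0.88}] []
3.8
```

View pics/w1.png

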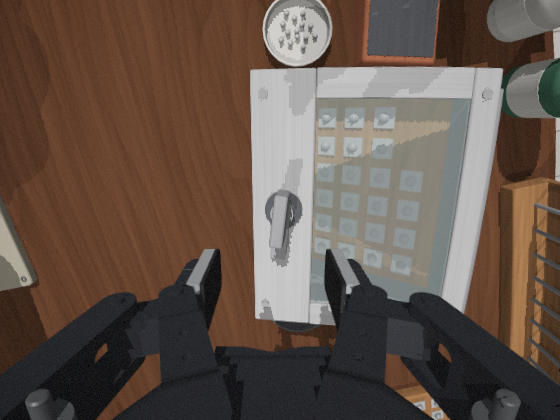

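The wrist view shows the wing at about (280,220), running from (282,195) to (277,245), over its round hub and about 6° clockwise of across. The window and dish are clear of it. I'm lowering over the wing and gripping lightly.

```bash
python3 -m pendant '[[0.6,6,7,20,0],[0.6,0,0,30,6],[0.6,0,0,30,0],[0.6,0,0,20,0],[0.6,0,0,10,0],[0.6,0,0,0,0]]' 30; python3 -m pendant '[[0.3,0,0,0,0],[0.1,0,0,0,0],[0.05,0,0,0,0],[0.05,0,0,0,0],[0.05,0,0,0,0],[0.05,0,0,0,0]]' 30
```

```text
time: 4.4
tool_pos: [530.3, -25.9, 187.4]
tcp_rot: [180.0, 0.2, -18.5]
ft_force: [-0.6, -0.5, 0.2]
finger_gap: 51.3
time: 5.0
tool_pos: [531.2, -25.8, 190.2]
tcp_rot: [-180.0, -0.0, -18.5]
ft_force: [-5.3, 1.5, 3.2]
finger_gap: 11.7
```

```bash
python3 -m pendant '[[0.05,-0.4,0,4,0],[0.05,-0.4,0,5,0],[0.05,-0.2,0,5,0],[0.05,-0.1,0,5,0],[0.05,0.1,0,5,0],[0.05,0.3,0,5,0],[0.05,0.3,0,5,0],[0.05,0.4,0,4,0],[0.05,0,0,0,0]]' 40
python3 - <<'E'
from bench import r
s=r.sense();print(s["ft_force"],s["wrist_torque"],s["finger_gap"])
E
```

```text
time: 5.9
tool_pos: [532.8, -26.1, 154.1]
tcp_rot: [-179.9, -0.3, -18.5]
ft_force: [-7.7, 1.7, 11.4]
finger_gap: 11.9
[-7.70832997  1.73887197 11.43062868] [-0.01472774 -0.48851625  0.03612659] 11.853266387293258
```

Run:
```python
from h import *
p,W=cloud("wrist"); cv2.imwrite("pics/w2.png",p)
p,W=cloud("scene"); cv2.imwrite("pics/s2.png",cv2.resize(p[120:300,170:350],None,fx=3,fy=3))
for n in ("wrist","top"):
    if n=="top": p,W=cloud("top")
    else: continue
    m=(abs(W[...,0]-640)<60)
    a,P=lidfit(W,100,190); print(n,len(P),a,np.degrees(np.arctan(np.hypot(*a[:2]))))
```

```text
top 1082 [  0.34352956  -0.07484299 -55.14697001] 19.371055619693177
```

View pics/s2.png

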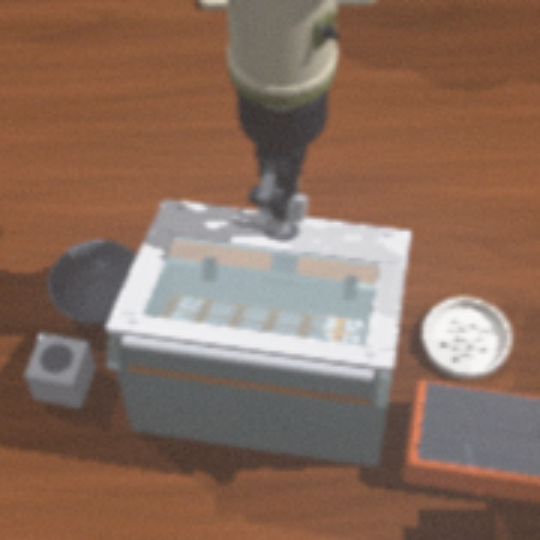

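View pics/w2.png

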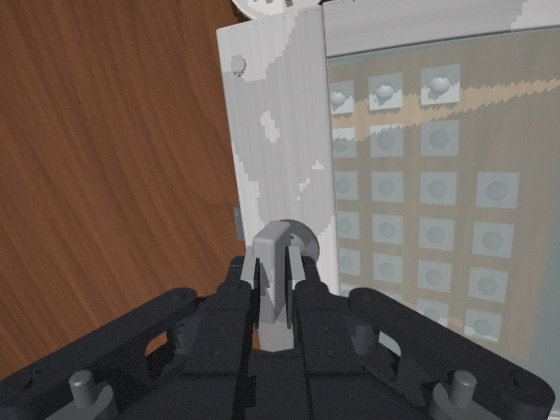

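The scene crop shows the lid following the gripper, now about 19° down. The wrist view shows the wing at (275,280) between the pads. I'm continuing along the arc.

```bash
python3 -m pendant '[[0.05,0.4,0,4,0],[0.05,0.5,0,4,0],[0.05,0.6,0,4,0],[0.05,0.7,0,4,0],[0.05,0.8,-0.1,4,0],[0.05,0.7,-0.1,3,0],[0.05,0.7,-0.1,3,0],[0.05,0,0,0,0]]'; for i in 1 2; do python3 -m pendant '[[0.05,0.5,-0.1,1.5,0],[0.05,0.5,0,1.5,0],[0.05,0,0,0,0]]'; done
```

```text
time: 6.85
tool_pos: [538.8, -27.3, 130.0]
tcp_rot: [-179.9, -0.5, -18.5]
ft_force: [-10.8, 3.1, 20.3]
finger_gap: 11.4
time: 7.15
tool_pos: [539.8, -27.6, 127.3]
tcp_rot: [-179.9, -0.5, -18.5]
ft_force: [-12.6, 3.2, 22.3]
finger_gap: 11.6
time: 7.45
tool_pos: [539.6, -28.4, 123.0]
tcp_rot: [180.0, -0.3, -18.5]
ft_force: [-6.1, -7.6, 9.7]
finger_gap: 11.2
```

```bash
cat > lid.py <<'E'
from h import *
def lid():
    p,W=cloud("top")
    o=[]
    a,P=lidfit(W,80,190); print("theta",np.degrees(np.arctan(np.hypot(*a[:2]))),len(P)); return p,W
if __name__=="__main__":
    lid(); s=r.sense(); print(s["ft_force"],s["wrist_torque"],s["time"])
E
python3 lid.py
python3 - <<'E'
from h import *
p,W=cloud("wrist"); cv2.imwrite("pics/w3.png",p)
E
```

```text
theta 33.03030956182803 925
[-2.35683862 -3.26962649 11.01243223] [-0.69339034 -0.00257021  0.02860419] 7.5
```

View pics/w3.png

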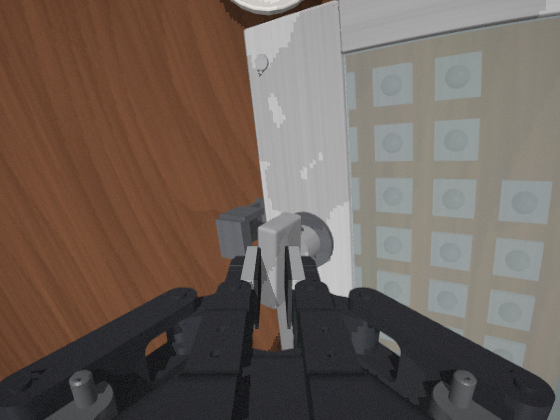

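Run:
```python
from h import *
for n in("top","scene","wrist"):
    p,W=cloud(n); a,P=lidfit(W,70,185)
    t=np.arctan(np.hypot(*a[:2])); hz=a@np.r_[704.3,-64.2,1]-8/np.cos(t)+0
    e=W@np.r_[-a[:2],1]-a[2]
    m=(e*np.cos(t)>30)&(e*np.cos(t)<60)&(np.hypot(W[...,0]-540,W[...,1]+28)<45)&(W[...,2]<175)
    Q=W[m]; print(n,len(P),np.degrees(t),hz,len(Q), Q.mean(0) if len(Q) else 0, np.percentile(e[m]*np.cos(t),[5,50,95]) if len(Q) else 0)
print(r.sense()["tool_pos"])
```

```text
top 853 33.3291368035496 183.2516386137532 0 0 0
scene 335 9.387204883522154 130.31424698970991 24 [558.42347621 -24.33705097 165.86366143] [34.93571131 55.98538624 58.63464252]
wrist 33062 27.24323453907727 172.77682151038567 4486 [545.19245176 -23.63359491 146.74293307] [30.67188185 43.68480384 58.80637072]
[539.58488674 -28.84612979 122.35531232]
```

```bash
cat > lid.py <<'E'
from h import *
def theta(n):
    p,W=cloud(n); W=W.copy(); W[(p.min(2)<135)|(p.max(2).astype(int)-p.min(2)>30)]=np.nan
    m=(W[...,2]>70)&(W[...,2]<195)&(np.hypot(W[...,0]-615,W[...,1]+45)<150); Q=W[m]
    H=np.array([704.3,-64.2]); ex=np.array([.9767,-.2147])
    s=(Q[:,:2]-H)@ex; k=(s<-5)&(s>-190); s=s[k]; z=Q[k,2]
    a=np.polyfit(s,z,1)
    for i in range(8):
        e=abs(z-np.polyval(a,s)); g=e<max(2,10-2*i); a=np.polyfit(s[g],z[g],1)
    t=np.arctan(a[0]); print(n,g.sum(),"theta %.2f hinge %.1f span"%(np.degrees(t),a[1]-8/np.cos(t)),s[g].min(),s[g].max())
if __name__=="__main__":
    theta("top");theta("wrist"); s=r.sense(); print(s["tool_pos"],s["ft_force"],s["wrist_torque"],s["finger_gap"],s["time"])
E
python3 lid.py
```

```text
top 647 theta 34.28 hinge 185.8 span -170.79880853161845 -5.008465457133548
wrist 41349 theta 32.81 hinge 180.7 span -171.67962365205074 -55.26964437767666
[539.60982058 -28.84522049 122.37138415] [-3.99684555 -4.03482692 11.91482699] [-0.70476584  0.24872211  0.03778633] 11.680668515496812 7.8
```

```bash
python3 -m pendant '[[0.05,0.4,0,1,0],[0.05,0,0,0,0]]'; python3 -m pendant '[[0.05,0.4,0,1,0],[0.05,0,0,0,0]]';python3 lid.py
python3 - <<'E'
from h import *
p,W=cloud("wrist"); cv2.imwrite("pics/w4.png",cv2.resize(p[150:400,150:420],None,fx=2.5,fy=2.5))
E
```

```text
time: 8.0
tool_pos: [539.8, -28.9, 122.2]
tcp_rot: [180.0, -0.3, -18.5]
ft_force: [-8.3, -2.6, 20.4]
finger_gap: 12.0
time: 8.2
tool_pos: [539.9, -28.9, 122.0]
tcp_rot: [180.0, -0.3, -18.5]
ft_force: [-14.6, -1.8, 26.8]
finger_gap: 11.8
top 633 theta 34.32 hinge 185.5 span -170.69300302799817 -5.041664522264805
wrist 41495 theta 32.88 hinge 180.7 span -171.70345965564283 -55.017924158593814
[539.85718682 -28.87652487 121.95809721] [-14.21690874  -1.95328826  27.11476655] [-0.40222427  2.06199355  0.02070357] 11.865534096908016 8.3
```

View pics/w4.png

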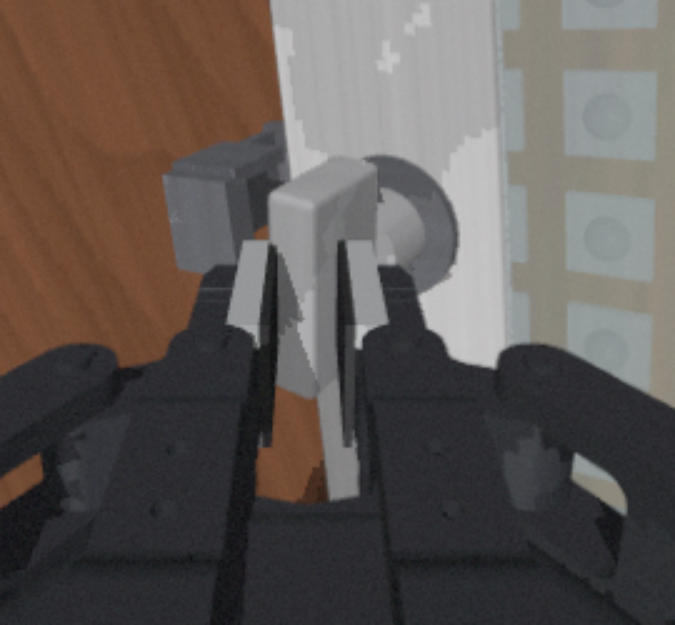

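The crop shows the wing (320,270) held between the pads, with the keeper at (210,210). Force now climbs about 8 N per commanded mm and the lid angle no longer changes, so it has landed at about 33.5°. I'm starting the turn in small steps.

```bash
python3 -m pendant '[[0.05,0,0,0,4],[0.05,0,0,0,4],[0.05,0,0,0,4],[0.05,0,0,0,0]]' 60; python3 lid.py
```

```text
time: 8.75
tool_pos: [539.4, -29.4, 122.2]
tcp_rot: [179.9, -0.2, -30.6]
ft_force: [-18.5, -4.8, 30.1]
finger_gap: 11.1
top 664 theta 34.53 hinge 186.0 span -170.39616160673754 -5.043888327187262
wrist 44244 theta 32.86 hinge 180.5 span -171.63243380929276 -51.96320263265156
[539.40855934 -29.40506864 122.20094094] [-18.89044941  -4.86339073  31.1449755 ] [-0.66753253  2.62489239  0.16930692] 11.258846658908482 8.85
```

```bash
python3 -m pendant '[[0.05,-1,0.4,-0.7,4],[0.05,0,0,0,5],[0.05,0,0,0,5],[0.05,0,0,0,0]]'; python3 lid.py
```

```text
time: 9.25
tool_pos: [538.7, -29.2, 122.8]
tcp_rot: [-180.0, -0.3, -44.7]
ft_force: [-16.3, -5.1, 26.7]
finger_gap: 10.2
top 647 theta 34.53 hinge 186.0 span -168.90222530637678 -5.02694227142867
wrist 44496 theta 32.86 hinge 180.6 span -171.78102793258242 -51.26842892878682
[538.70946094 -29.2725663  122.76509519] [-15.94605279  -4.14342588  27.74012524] [-0.72076358  2.11875902  0.07176633] 10.477949690815214 9.35
```

```bash
python3 -m pendant '[[0.05,0,0,0,5],[0.05,0,0,0,5],[0.05,0,0,0,5],[0.05,0,0,0,0]]'; python3 lid.py;  python3 - <<'E'
from h import *
p,W=cloud("wrist"); cv2.imwrite("pics/w5.png",cv2.resize(p[130:400,130:440],None,fx=2.2,fy=2.2))
E
```

```text
time: 9.75
tool_pos: [538.6, -29.0, 122.9]
tcp_rot: [-179.9, -0.2, -59.7]
ft_force: [-17.1, -2.6, 29.2]
finger_gap: 10.2
top 650 theta 34.32 hinge 185.8 span -170.7212398052156 -5.213651963752874
wrist 43783 theta 32.87 hinge 180.6 span -171.71042895502373 -48.94285376972739
[538.57817883 -28.96316622 122.86755354] [-16.81072933  -3.87667099  28.3569733 ] [-0.55892355  2.28559414  0.06206417] 10.004103212771678 9.85
```

View pics/w5.png

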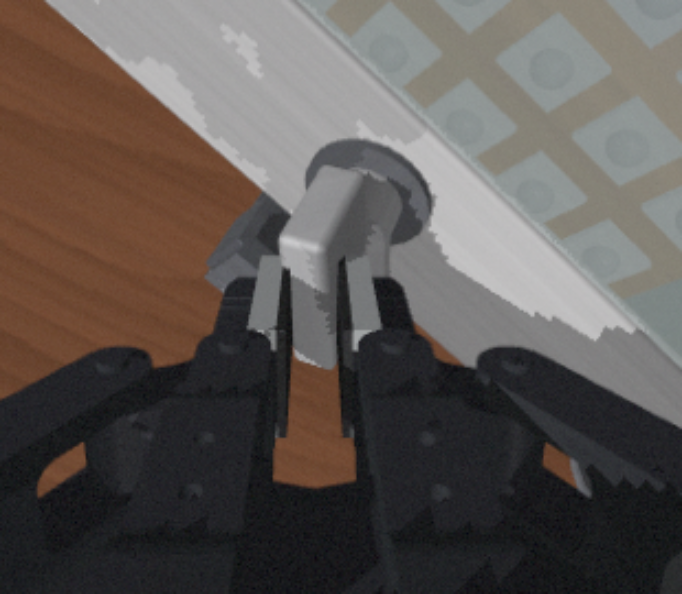

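The wing (320,240 in the crop) is turning with the fingers and the lid stays down. I'm carrying on towards the stop.

```bash
python3 -m pendant '[[0.05,0,0,0,5],[0.05,0,0,0,5],[0.05,0,0,0,5],[0.05,0,0,0,0]]'; python3 -m pendant '[[0.05,0,0,0,5],[0.05,0,0,0,5],[0.05,0,0,0,5],[0.05,0,0,0,0]]'; python3 lid.py
```

```text
time: 10.3
tool_pos: [538.4, -28.8, 122.5]
tcp_rot: [-179.8, -0.2, -74.7]
ft_force: [-16.3, -1.8, 27.3]
finger_gap: 9.5
time: 10.7
tool_pos: [538.6, -28.6, 122.0]
tcp_rot: [-179.8, -0.1, -89.7]
ft_force: [-13.6, -1.8, 23.2]
finger_gap: 9.3
top 677 theta 34.29 hinge 185.5 span -170.53509961861377 -5.03221048046068
wrist 44003 theta 32.76 hinge 180.2 span -171.68016466132627 -49.04732686401879
[538.60104481 -28.60108715 121.98694298] [-13.32913368  -1.73048517  21.91366358] [-0.49786425  1.64799701 -0.14690793] 9.26648845153999 10.8
```

```bash
python3 -m pendant '[[0.05,0,0,0.5,4],[0.05,0,0,0,4],[0.05,0,0,0,0]]'; python3 -m pendant '[[0.05,0,0,0,4],[0.05,0,0,0,4],[0.05,0,0,0,0]]'; python3 lid.py;  python3 - <<'E'
from h import *
p,W=cloud("wrist"); cv2.imwrite("pics/w6.png",cv2.resize(p[130:400,130:440],None,fx=2.2,fy=2.2))
E
```

```text
time: 11.1
tool_pos: [538.9, -28.6, 121.6]
tcp_rot: [-179.7, -0.1, -97.6]
ft_force: [-10.5, -1.6, 20.7]
finger_gap: 9.5
time: 11.4
tool_pos: [539.1, -28.2, 121.3]
tcp_rot: [-179.7, -0.0, -105.6]
ft_force: [-8.1, 0.1, 20.2]
finger_gap: 9.3
top 655 theta 34.71 hinge 186.1 span -170.54390070611188 -5.316303150301522
wrist 43281 theta 32.75 hinge 180.1 span -171.7983789052019 -62.39922210598928
[539.04062178 -28.21271924 121.29404232] [-8.75079606 -1.33019912 19.26185019] [-0.15596478  1.0461302   0.53086064] 9.12214613677121 11.5
```

View pics/w6.png

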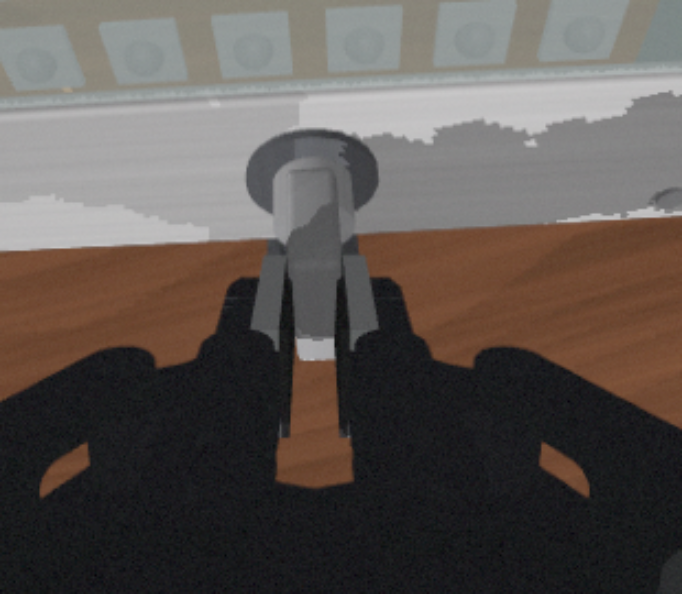

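The wing now points front-to-back (315,240 in the crop) and the twist about z has jumped to +0.53 Nm, so it is at a stop. I'll nudge it a little further to confirm.

```bash
python3 -m pendant '[[0.05,0,0,0,3],[0.05,0,0,0,0]]'; python3 lid.py; python3 -m pendant '[[0.05,0,0,0,-3],[0.05,0,0,0,-2],[0.05,0,0,-1,0],[0.05,0,0,-1,0],[0.05,0,0,0,0]]'; python3 lid.py
```

```text
time: 11.75
tool_pos: [539.1, -27.9, 121.3]
tcp_rot: [-179.7, 0.0, -108.5]
ft_force: [-8.2, 1.1, 19.0]
finger_gap: 9.4
top 666 theta 34.25 hinge 186.0 span -170.69022718689922 -5.17688224694463
wrist 42912 theta 32.75 hinge 180.1 span -171.75825355328791 -59.306322735856675
[539.11515052 -27.94771343 121.32821142] [-9.1466788   0.12759929 19.50221649] [-0.16581814  0.9820659   1.07346851] 9.252718690867528 11.85
time: 12.35
tool_pos: [538.8, -28.4, 122.0]
tcp_rot: [-179.8, -0.0, -103.5]
ft_force: [-4.6, -1.3, 10.4]
finger_gap: 9.2
top 626 theta 34.01 hinge 185.6 span -171.54909749492333 -5.000110614353723
wrist 43312 theta 32.56 hinge 180.2 span -172.2146140536755 -59.59576617789771
[538.77758576 -28.38919897 122.00098288] [-4.52054126 -2.12726745  9.3541769 ] [-0.38561747  0.27737691  0.19588576] 8.764845928209244 12.45
```

```bash
python3 -m pendant '[[0.05,0,0,-1,0],[0.05,0,0,-1,0],[0.05,0,0,0,0]]'; python3 lid.py
```

```text
time: 12.75
tool_pos: [538.4, -28.3, 122.8]
tcp_rot: [-179.8, -0.0, -103.5]
ft_force: [-1.2, -3.0, 6.4]
finger_gap: 9.5
top 679 theta 34.17 hinge 185.9 span -171.7761714081994 -5.080202325182232
wrist 43223 theta 32.27 hinge 180.2 span -172.7177120422744 -59.75829415378051
[538.36009273 -28.32163389 122.79831412] [-2.34265352 -2.78293084  6.87389814] [-0.62369083 -0.14832189  0.22079966] 9.117590434751015 12.85
```

```bash
python3 -m pendant '[[0.05,0,0,-1,0],[0.05,0,0,-1,0],[0.05,0,0,0,0]]' 20; python3 -m pendant '[[0.05,0,0,-0.7,0],[0.05,0,0,0,0],[0.05,0,0,0,0]]' 20; python3 lid.py
```

```text
time: 13.15
tool_pos: [538.0, -28.2, 123.1]
tcp_rot: [-179.9, -0.0, -103.5]
ft_force: [4.6, -4.3, -4.4]
finger_gap: 9.3
time: 13.45
tool_pos: [537.9, -28.2, 123.2]
tcp_rot: [-179.9, -0.0, -103.5]
ft_force: [7.0, -4.6, -7.1]
finger_gap: 9.3
top 644 theta 33.57 hinge 185.6 span -172.3701990399264 -5.106172842852455
wrist 43305 theta 32.10 hinge 180.2 span -173.0059676598809 -60.302076019879266
[537.8602021  -28.19327027 123.19187708] [ 7.01643757 -3.99159669 -7.68528241] [-0.89112696 -1.60879672  0.18479215] 9.320673031345224 13.55
```

The lid now holds against an upward pull, so it is latched. I'm easing off, opening and retreating.

```bash
python3 -m pendant '[[0.05,0,0,0.8,0],[0.15,0,0,0,0],[0.25,0,0,0,0],[0.4,0,0,0,0],[0.5,0,0,0,0],[0.5,0,0,-5,0],[0.5,0,0,-15,0],[0.5,0,0,-30,0],[0.5,0,0,-40,0],[0.5,0,0,-40,0]]'; python3 -m pendant '[[0.5,0,40,0,0],[0.5,0,40,0,0],[0.5,0,0,0,0],[0.5,0,0,0,0],[0.5,0,0,0,0],[0.5,0,0,0,0],[0.5,0,0,0,0]]'; python3 lid.py
python3 - <<'E'
from h import *
p,W=cloud("wrist"); cv2.imwrite("pics/w7.png",p)
p,W=cloud("top"); cv2.imwrite("pics/t7.png",cv2.resize(p[130:300,120:480],None,fx=2.2,fy=2.2))
E
```

```text
time: 14.55
tool_pos: [536.8, -27.6, 255.5]
tcp_rot: [-180.0, 0.0, -103.5]
ft_force: [0.9, -0.0, 0.7]
finger_gap: 42.7
time: 15.25
tool_pos: [459.9, -9.2, 253.1]
tcp_rot: [180.0, -0.0, -103.5]
ft_force: [-0.6, 0.1, -0.5]
finger_gap: 42.6
top 968 theta 34.22 hinge 185.5 span -170.4692994862103 -5.118790721329682
wrist 24317 theta 31.46 hinge 177.7 span -173.0771922343602 -87.25965518953805
[459.66966447  -9.18197717 252.8418748 ] [0.44693933 0.219303   0.19854565] [-0.01302542  0.00782239 -0.00282007] 42.385305603912705 15.35
```

View pics/w7.png

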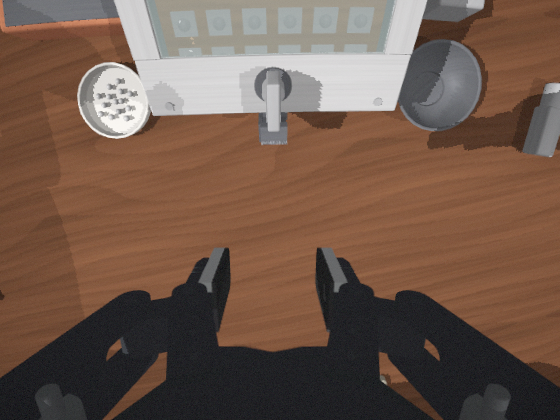

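View pics/t7.png

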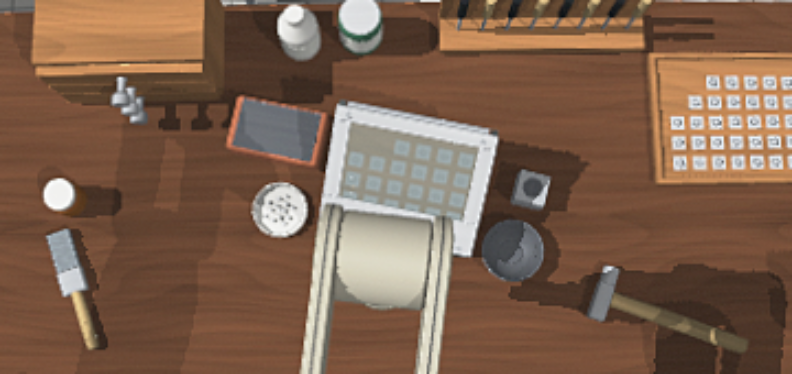

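The wrist view shows the lid shut by itself, with the wing at (273,100) pointing to the front over the keeper at (273,132). The top view shows the bystanders where they were.

```bash
python3 -c "
from bench import hand_in
print(hand_in())"
```

```text
the job is handed in; nothing more can be done
None
```

The lid is shut and latched, and it stays closed by itself. I gripped the latch wing, pressed the lid down along its arc until it landed on its pads, then turned the latch clockwise to its stop. I handed the job in at about 15.5 s.

- **Landing:** the lid stopped at a slope of about 33–34°, and further pressing raised the force by about 8 N per mm without moving it. I held it down throughout the turn at about 19–31 N on the wrist.
- **Latch stop:** twisting a few degrees further raised the torque to about 1.1 Nm, which confirms a firm stop.
- **Keeper:** the lid held against an upward pull of about 7 N before I let go.
- **After release:** the gripper was clear with almost no force on it. In the last pictures the lid was still shut, the wing pointed to the front over the keeper, and the dish, bowl, brick, block, hammer, brush and jar looked unmoved.

Three checks were less than clean:

- **Slip just before landing:** the grip shifted on the wing and the lid settled the last few degrees in a quick small step. The force fell from 22 to 10 N as it did so.
- **Lid angle:** the top and wrist cameras disagreed by about 1–3°, so the forces are the better evidence.
- **Tongue:** I could not see it directly under the keeper's roof.

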